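# Shim the rocking basket stand

## Robot

A 6-joint arm with a two-finger parallel gripper is mounted at the origin on the work surface. World frame = base frame: x ahead of the robot, y to its left, z up, the work surface at z = 0. Lengths are in m, angles in rad, forces in N, time in s.
With the tool pointing down it reaches from about 0.25 to 0.85 m from the base axis. Payload 12.5 kg.
Tool frame: the origin (TCP) lies at the very end of the fingers, on their centre line; the grasp point (between the pads) lies 19 mm behind it; z points along the fingers, y is the line along which they close (so a half turn about z gives the same grasp; the last joint's range is limited). The gripper opens to 93 mm and grips with 3 to 60 N. Pads are 15 mm wide; open, the fingers measure 128 mm over their backs; the gripper's body (75 mm by 188 mm) begins 65 mm behind the grasp point.
Start: joints at [1.137, 0.351, 1.652, -0, 1.139, -0.085], TCP at [0.188, 0.517, 0.219] pointing down, gripper open.
Joint ranges: [-2.75, 2.75], [-0.79, 2.1], [0.01, 2.65], [-1.57, 4.71], [0.07, 3.14], [-2.87, 2.87]. Speed limits (rad/s): [2.22, 2.22, 2.79, 3.14, 3.14, 3.14].

## Interface

Orientations are given as a rotation vector (axis times angle).
In Python, from bench import r, eyes gives the robot as it stands. Calls block until the motion is done:
- r.move_pose(position, orientation): joint-space move of the TCP to a pose.
- r.move_straight(position, rotation=None, speed=0.15): straight line of the TCP; rotation=None keeps the orientation; speed is the mean speed in m/s.
- r.move_joints(angles): joint-space move.
- r.gripper_to(opening, grasp_force=None): finger opening in m; grasp_force is the grip in N (None keeps the last); returns when the fingers have stopped.
- r.sleep(seconds).
- r.inverse_kinematics(position, orientation): joint angles nearest the present ones, or None.
- eyes.read_camera(name): name is "scene" or "top" or "wrist"; returns a dict with "image" (480x640x3 uint8, red, green, blue), "vfov" (degrees; the focal length in pixels is half the picture's height over the tangent of half this angle, whatever the lens; pixels are square), "cx", "cy" (the principal point, pixels), "xyz" and "rotation" of the camera in the world. Camera axes: x right, y down, z forward; pixel columns grow to the right and rows downward; lengths in m; the calibration is good to about 2 mm. A picture is of the moment at which its call begins. There is no depth.
A pose or a line that the arm cannot do raises r.Unreachable and nothing moves.
- r.close_job(): hands the job in; it is judged then, once.
Trained networks look in a picture, given as the dict that the camera call returned (one of the last four; its "shot" number tells which), for a name from the list of things; names that differ only in an ending like _2 or _b are one class to them, and where a whole thing is asked for, a point or a joint stands for the part that bears it (a point fixed in the world has none). Each returns a list of dicts, best first, with "confidence" (0 to 1); they miss things now and then, are a little off and sometimes report something else, mostly with a low value. They report only what shows in the picture. A call takes as long as a camera call.
- eyes.spot_in(target, picture): "centre" ([row, column] as shares, 0 to 1, of the picture: columns of its width, rows of its height, amid what is visible of it).
- eyes.cut_out(target, picture): "region" (480x640 bool, what is visible of it) and "centre" ([row, column] as shares, 0 to 1, of the picture: columns of its width, rows of its height, amid what is visible of it).
Readings, each from a call of its own:
- r.read_t(): time.
- r.read_joint_pos(): joint angles.
- r.read_qvel(): joint speeds.
- r.read_joint_efforts(): joint torques, N m.
- r.read_tool_pos(): TCP position.
- r.read_eef_rot(): TCP orientation.
- r.read_force(): force on the tool from outside, world axes, zero at the start.
- r.read_wrist_torque(): the same for the moment, N m.
- r.read_opening(): finger opening in m.
- r.read_grip_force(): force on a finger pad.
Only numpy, scipy, OpenCV 4.12 (cv2) and the standard library are available. Lean on these libraries where they do the work, as an engineer would, in place of code of your own. Each camera call takes 0.05 s, during which the arm holds its last target. There are 200 camera calls.

## Task

The basket maker's little stand rocks because one of its legs is too short. With the fingertips, gently push the loose wooden wedge across the bench, thin end first, under the ball foot of that short leg, just until the stand is level and no longer rocks, then take the hand away and leave the wedge under the foot. Only push: do not grasp or lift the wedge, do not touch the stand or shove it out of its place, and leave the other things on the bench alone.

Things in the scene. Friction and masses are not known exactly. Their poses are not given: they have to be found in the camera images.
- stand: Low wooden stand, 1.4-2.3 kg, iron weight and basket base fixed on it. Board 190 mm square, top at 122 mm, corners on its own x and y axes. Four ball feet 113 mm from the centre on +x, -x, +y, -y; the +y leg is 8 mm short, so at first it leans 0.07 rad down on that foot, -y foot in the air. Origin: centre, at the good feet's undersides; z up when level. The weight stands near +y, up to 184 mm.
- short_foot (a point): Centre of the short leg's ball foot, radius 22 mm. 22 mm above the bench at the start, 30 mm when the stand is level. The stand's own +y points outwards through it. The entering wedge raises this foot until all four bear; pushed on after that, the wedge jams and the whole stand slides along.
- wedge: Loose plain wooden wedge, 100 g, flat on the bench: 150 mm long (x), 50 mm wide (y), thin end at +x (1.2 mm thick), rising evenly to 19.2 mm at -x. Origin: centre of its flat underside, z up. The thin end starts 45-85 mm short of the foot, roughly facing it. The stand is level when the foot's centre is about 20 mm ahead (+x) of this origin. Friction keeps it there when let go.
- wedge_butt (a point): Middle of the wedge's square butt face (its thick -x end, 50 mm wide, 19.2 mm high), 9.6 mm above the bench: the face to push. It ends about 95 mm out from the short foot's centre. Pushing the wedge under the foot takes about 5 to 15 N.
- tin: Bystander: open metal cup, 74 mm across, 85 mm high; origin at its underside centre.
- offcut: Bystander: flat wooden block without taper, 45 x 110 x 30 mm high; origin at its underside centre.
- awl: Bystander: awl with a wooden handle, 160 mm long, lying on the bench along its own x.
- mallet: Bystander: wooden mallet, 260 mm long, lying on the bench along its own x.

How it is judged:
On the way:
1. the wedge's thin end goes under the short foot while the stand still leans (contact force between wedge and stand above 0.5 N and angle between stand's own z axis and vertical above 0.03 rad).
At the end, for the whole second after the job is handed in: The stand is level within 0.014 rad (about 1.6 mm at a foot) and at rest, the short foot bears on the wedge with more than 1 N, within 20 mm of the wedge's centre line, the wedge lies flat and still, and the stand is within 20 mm of where it started (angle between stand's own z axis and vertical below 0.014 rad and contact force between wedge and stand above 1 N and y of short_foot in the frame of wedge between -0.02 and 0.02 m and x of short_foot in the frame of wedge between -0.02 and 0.06 m and angle between wedge's own z axis and vertical below 0.05 rad and distance of stand from where it was at the start of the episode below 0.02 m and linear speed of each of stand, wedge below 0.01 m/s and angular speed of stand below 0.05 rad/s); the robot touches nothing.
It fails at once if the wedge is lifted off the bench or tipped up (height (world z) of wedge above 0.012 m or angle between wedge's own z axis and vertical above 0.2 rad).
It fails at once if the wedge is pinched hard or rammed (over 45 N) (contact force between the fingers and wedge above 45 N).
It fails at once if the robot touches the stand (over 1.5 N) (contact force between any of the fingers, the arm and stand above 1.5 N).
It fails at once if the stand is shoved more than 20 mm, or lifted (distance of stand from where it was at the start of the episode above 0.02 m or height (world z) of stand above 0.015 m).
It fails at once if a bystander is moved more than 20 mm (distance of any of tin, offcut, awl, mallet from where it was at the start of the episode above 0.02 m).
It also fails if it takes over 51 s, if anything falls off the work surface, if the arm or the gripper's body presses on something with over 40 N, if the wrist force passes 120 N, or if a joint passes its speed limit or range.

## Working session

There is one attempt and no reset: what is moved stays moved. The work goes in short steps, each a Python script; the robot and the scene stay as the last script left them, time stands still between calls to the robot, and variables do not carry over. Pictures are saved under pics/ and viewed, at most 10 in all, crops included, and the job is handed in when it is done.

```bash
mkdir -p pics; ls
cat > h.py <<'E'
import numpy as np, cv2
from bench import r, eyes
def ray(p,row,col,z):
    f=240/np.tan(np.radians(p["vfov"])/2)
    R=np.array(p["rotation"]); 
    if R.shape!=(3,3): R=cv2.Rodrigues(R.astype(float))[0]
    d=R@np.array([(col-p["cx"])/f,(row-p["cy"])/f,1]); c=np.array(p["xyz"])
    return c+d*(z-c[2])/d[2]
def save(p,n): cv2.imwrite("pics/"+n,p["image"][:,:,::-1])
E
python3 - <<'E'
from h import *
for n in ["top","scene"]:
    p=eyes.read_camera(n); save(p,n+"0.png"); print(n,p["xyz"],p["vfov"],r.read_t())
    for t in ["wedge","short_foot","stand","tin","offcut","awl","mallet"]:
        for d in eyes.cut_out(t,p)[:2]:
            rc=np.array(d["centre"])*[480,640]; m=d["region"].astype(np.uint8)
            box=cv2.minAreaRect(cv2.findNonZero(m)) if m.any() else None
            print(t,d["confidence"],rc.round(),ray(p,*rc,0.01).round(3),m.sum())
            if box is not None and t in("wedge",): print([ray(p,v,u,0.005).round(3).tolist() for u,v in cv2.boxPoints(box)])
E
```

```text
pics
top [0.51140742 0.15384632 1.29227402] 44.65297532668468 0.05
wedge 0.65 [284. 315.] [0.515 0.153 0.01 ] 1515
[[0.498, 0.222, 0.005], [0.548, 0.218, 0.005], [0.535, 0.069, 0.005], [0.485, 0.074, 0.005]]
short_foot 0.69 [297. 444.] [ 0.495 -0.13   0.01 ] 9452
stand 0.79 [295. 445.] [ 0.499 -0.131  0.01 ] 9548
tin 0.75 [233. 175.] [0.619 0.464 0.01 ] 1121
tin 0.27 [162. 329.] [0.786 0.128 0.01 ] 503
offcut 0.59 [329. 155.] [0.409 0.497 0.01 ] 1244
awl 0.55 [161. 329.] [0.789 0.128 0.01 ] 491
mallet 0.9 [164. 454.] [ 0.79  -0.149  0.01 ] 1694
scene [1.08882832 0.6986904  1.00758902] 51.5261460062951 0.45
wedge 0.7 [301. 480.] [0.408 0.484 0.01 ] 1138
[[0.422, 0.423, 0.005], [0.356, 0.427, 0.005], [0.397, 0.548, 0.005], [0.457, 0.542, 0.005]]
wedge 0.69 [240. 348.] [0.519 0.149 0.01 ] 1001
[[0.539, 0.073, 0.005], [0.476, 0.06, 0.005], [0.489, 0.22, 0.005], [0.548, 0.228, 0.005]]
stand 0.88 [162. 287.] [ 0.456 -0.18   0.01 ] 4936
tin 0.9 [334. 410.] [0.596 0.435 0.01 ] 1231
tin 0.55 [301. 482.] [0.407 0.488 0.01 ] 1074
offcut 0.65 [303. 480.] [0.414 0.488 0.01 ] 1090
awl 0.61 [293. 260.] [0.785 0.131 0.01 ] 434
mallet 0.8 [232. 196.] [ 0.801 -0.125  0.01 ] 1095
mallet 0.72 [301. 479.] [0.411 0.482 0.01 ] 1118
```

View pics/top0.png

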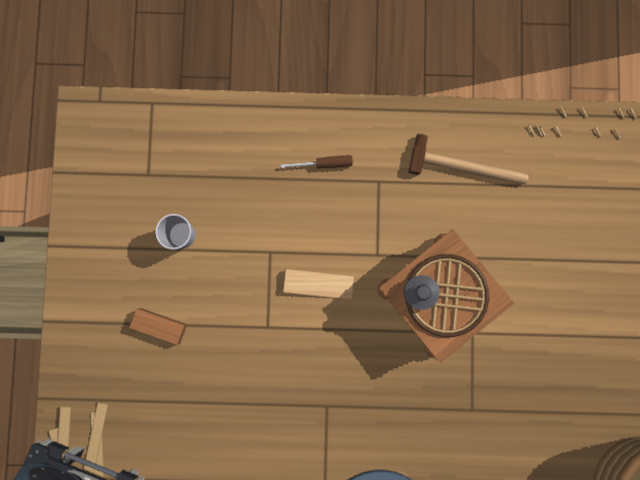

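View pics/scene0.png

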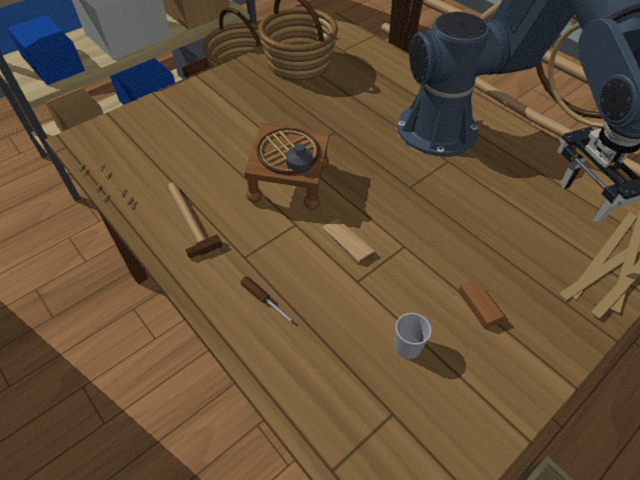

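The top view shows the wedge at (284–352, 270–298), thin end facing right. The stand's board corners are at (452,231), (512,301), (440,360) and (380,290), with the weight toward the left corner, so that is the short leg. In the scene view the short foot is at about (312,203) and the wedge at about (348,242).

Run:
```python
from h import *
p=eyes.read_camera("top")
C=[ray(p,231,452,.118),ray(p,301,512,.127),ray(p,360,440,.118),ray(p,290,380,.110)]
print(np.round(C,3), np.mean(C,0))
s=eyes.read_camera("scene")
print("foot scene",ray(s,203,312,.022))
for n,q in(("top",p),("scene",s)):
    for d in eyes.spot_in("short_foot",q)[:2]:print(n,d)
print(r.read_eef_rot(), r.read_force())
im=s["image"][140:290,230:400,::-1]; cv2.imwrite("pics/crop.png",cv2.resize(im,None,fx=4,fy=4,interpolation=2))
```

```text
[[ 0.629 -0.121  0.118]
 [ 0.492 -0.239  0.127]
 [ 0.372 -0.099  0.118]
 [ 0.506  0.021  0.11 ]] [ 0.49982628 -0.1095934   0.11825   ]
foot scene [0.51369437 0.00057817 0.022     ]
top {'centre': [0.614, 0.6916], 'confidence': 0.65}
scene {'centre': [0.3381, 0.4534], 'confidence': 0.98}
[-5.45103866e-01 -3.09393744e+00 -5.13322482e-05] [-0.08359069 -0.00284118  0.72953922]
```

View pics/crop.png

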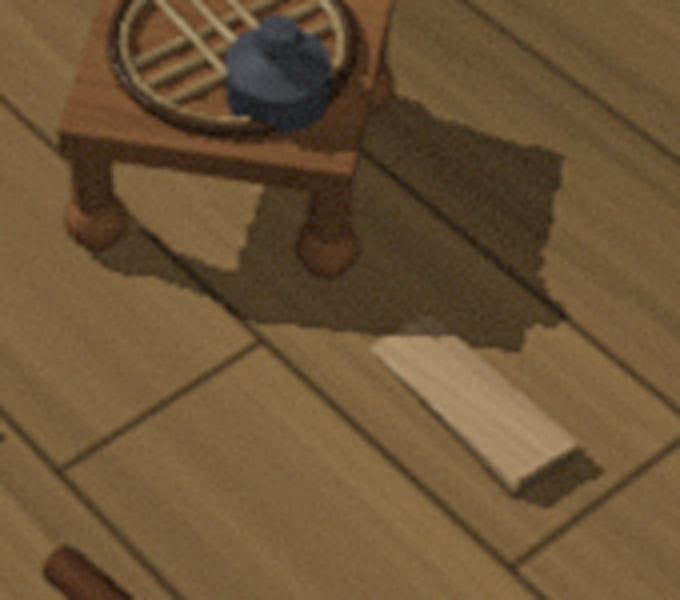

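```bash
cat >> h.py <<'E'
from scipy.spatial.transform import Rotation as Ro
A=np.array([-0.087,-0.996,0]); A/=np.linalg.norm(A)
def ori(s=1):
    x=s*A; z=np.array([0,0,-1.]); return Ro.from_matrix(np.c_[x,np.cross(z,x),z]).as_rotvec()
E
python3 - <<'E'
from h import *
butt=np.array([.523,.219,0]); P=butt-A*.035+[0,0,.14]
q0=np.array(r.read_joint_pos()); best=None
for s in(1,-1):
    q=r.inverse_kinematics(P,ori(s)); print(s,None if q is None else np.round(q,2))
    if q is not None and (best is None or np.abs(q-q0).max()<best[0]): best=(np.abs(np.array(q)-q0).max(),s)
s=best[1]; print(s)
r.gripper_to(.02); r.move_pose(P,ori(s)); r.sleep(.2)
print(r.read_tool_pos(),r.read_t(),r.read_opening(),r.read_force())
p=eyes.read_camera("wrist"); save(p,"w.png"); print(p["xyz"],p["rotation"])
for t in["wedge","short_foot"]:
  for d in eyes.cut_out(t,p)[:1]:
    m=d["region"].astype(np.uint8); print(t,d["confidence"],np.array(d["centre"])*[480,640])
    print([(round(u),round(v),ray(p,v,u,.01 if t=="wedge" else .022).round(3).tolist()) for u,v in cv2.boxPoints(cv2.minAreaRect(cv2.findNonZero(m)))])
E
```

```text
1 [ 0.37  0.5   1.63 -0.    1.01 -2.68]
-1 [ 0.37  0.5   1.63 -0.    1.01  0.46]
-1
[0.52573227 0.25457971 0.14018808] 4.0333 0.020008628152515286 [-0.1350952   0.11871022 -0.18551922]
[0.53269549 0.33124556 0.30551945] [ 2.85798725 -0.12275192 -0.0166532 ]
wedge 0.81 [318.288 320.   ]
[(289, 267, [0.497, 0.225, 0.01]), (348, 267, [0.547, 0.22, 0.01]), (348, 409, [0.538, 0.076, 0.01]), (289, 409, [0.481, 0.081, 0.01])]
```

View pics/w.png

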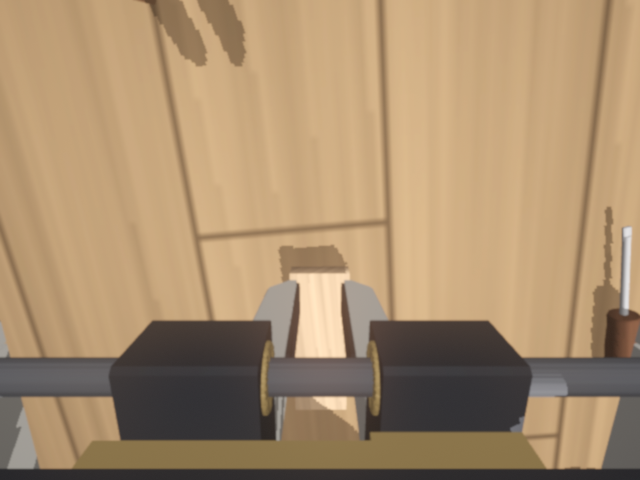

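The wrist view shows the butt edge at row 267, columns 290–348, centred between the fingers. I'll lower behind it and push up to just short of the foot.

Run:
```python
from h import *
p0=np.array(r.read_tool_pos())
r.move_straight([p0[0],p0[1],.007],speed=.1); r.sleep(.3); f0=np.array(r.read_force()); print(f0.round(2),np.round(r.read_tool_pos(),4))
start=np.array([p0[0],p0[1],.007]); 
mid=np.array([.5235,.2265,.007]); r.move_straight(mid,speed=.04)
end=np.array([.519,.103,.007]); d=(end-mid)/np.linalg.norm(end-mid); L=np.linalg.norm(end-mid)
for s in np.arange(.01,.0601,.01):
    r.move_straight(mid+d*s,speed=.03); print(round(s,3),np.round(r.read_tool_pos(),4),(np.array(r.read_force())-f0).round(2))
print(r.read_t())
p=eyes.read_camera("top")
for d in eyes.cut_out("wedge",p)[:1]: print(d["confidence"],[ray(p,v,u,.008).round(3).tolist() for u,v in cv2.boxPoints(cv2.minAreaRect(cv2.findNonZero(d["region"].astype(np.uint8))))])
s=eyes.read_camera("scene"); save(s,"s1.png")
cv2.imwrite("pics/crop1.png",cv2.resize(s["image"][110:290,220:440,::-1],None,fx=3.3,fy=3.3,interpolation=2))
```

```text
[ 0.38 -1.27 -0.53] [0.526  0.2542 0.0072]
0.01 [0.5231 0.2163 0.007 ] [-1.21  1.28  0.26]
0.02 [0.5228 0.2063 0.007 ] [-0.84  1.93  0.9 ]
0.03 [0.5224 0.1963 0.007 ] [0.05 1.39 0.48]
0.04 [0.522  0.1863 0.007 ] [0.24 1.64 0.64]
0.05 [0.5217 0.1763 0.007 ] [-0.08  0.83  0.04]
0.06 [0.5213 0.1664 0.007 ] [0.03 0.61 1.24]
9.7083
0.76 [[0.537, 0.083, 0.008], [0.539, 0.013, 0.008], [0.484, 0.012, 0.008], [0.482, 0.082, 0.008]]
```

View pics/crop1.png

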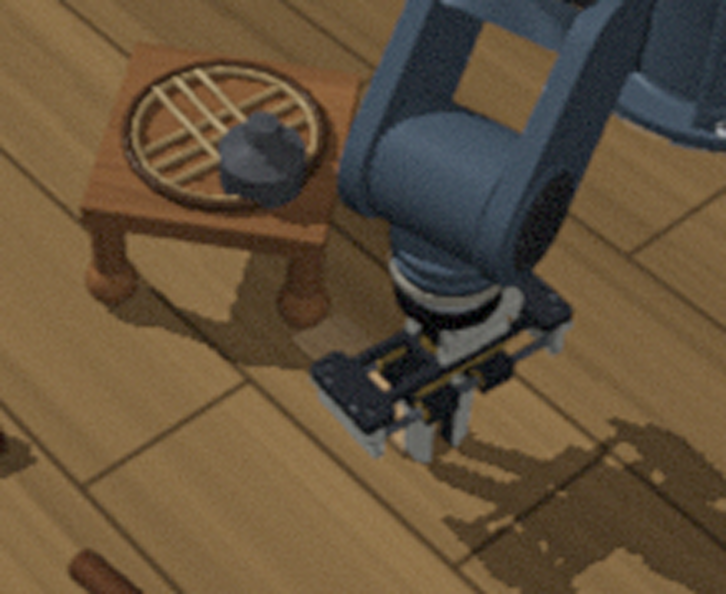

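Both fingers are flush on the butt, and the thin end at crop (295–340, 315–335) is just about to reach the foot at (303,305). I'll continue in small steps and watch the force.

```bash
cat > push.py <<'E'
from h import *
import sys
a,b=map(float,sys.argv[1:3]); f0=np.array([.38,-1.27,-.53])
mid=np.array([.5235,.2265,.007]); end=np.array([.519,.103,.007]); d=(end-mid)/np.linalg.norm(end-mid)
for s in np.arange(a,b+1e-6,.004):
    r.move_straight(mid+d*s,speed=.02); f=np.array(r.read_force())-f0
    print(round(s,3),np.round(r.read_tool_pos(),4)[:2],f.round(2))
    if f[1]>25: print("stop"); break
print(r.read_t())
p=eyes.read_camera("scene"); cv2.imwrite("pics/c%d.png"%(b*1000),cv2.resize(p["image"][110:290,220:440,::-1],None,fx=3.3,fy=3.3,interpolation=2))
E
python3 push.py .064 .112
```

```text
0.064 [0.5212 0.1624] [-0.53  1.71  0.12]
0.068 [0.5211 0.1587] [-0.15  4.21  0.03]
0.072 [0.521  0.1546] [0.43 4.63 0.89]
0.076 [0.5207 0.1505] [-0.19  5.27  0.85]
0.08 [0.5206 0.1465] [0.72 3.83 0.37]
0.084 [0.5204 0.1425] [-0.41  4.53  0.69]
0.088 [0.5203 0.1385] [1.13 4.15 0.73]
0.092 [0.5201 0.1345] [0.46 3.94 1.32]
0.096 [0.52   0.1305] [0.05 3.96 2.04]
0.1 [0.5199 0.1265] [-0.88  3.55  0.01]
0.104 [0.5197 0.1225] [-0.7   3.59  0.69]
0.108 [0.5195 0.1185] [0.21 3.44 1.71]
0.112 [0.5194 0.1145] [0.68 2.59 0.95]
14.4083
```

View pics/c112.png

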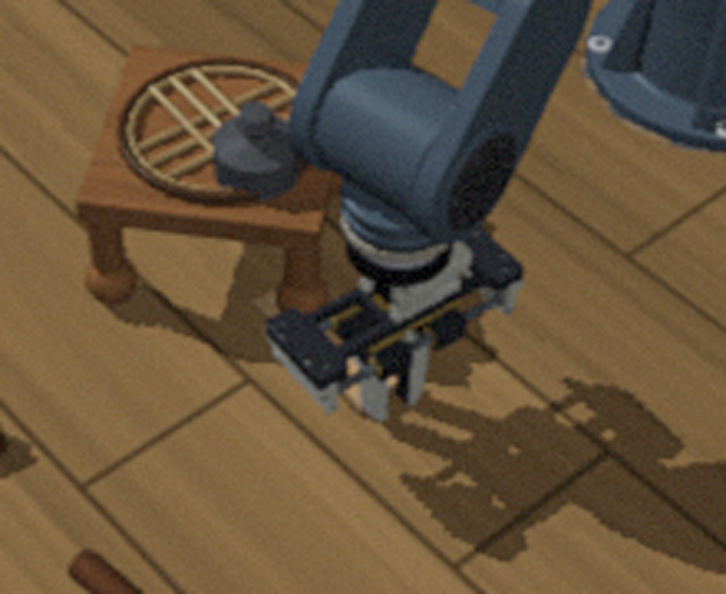

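The foot is rising on the wedge and the force is steady, so it isn't level or jammed yet. By the contact onset (s≈0.066) level should come at s≈0.127. I'll go on in fine steps until the force rises.

```bash
sed -i 's/,.004):/,float(sys.argv[3])):/; s/f\[1\]>25/f[1]>8/' push.py; python3 push.py .114 .130 .002
```

```text
0.114 [0.5193 0.1125] [-0.05  3.76  1.08]
0.116 [0.5193 0.1105] [0.33 2.17 1.17]
0.118 [0.5192 0.1085] [0.4  3.7  0.88]
0.12 [0.5191 0.1065] [-0.63  3.13  0.89]
0.122 [0.5191 0.1044] [0.54 4.24 0.82]
0.124 [0.5189 0.1024] [-0.77  3.71  0.92]
0.126 [0.5189 0.1004] [-0.05  3.33 -0.03]
0.128 [0.5188 0.0986] [-0.13  5.17  1.02]
0.13 [0.5188 0.0967] [-0.18  7.4   0.32]
16.7083
```

The force rises at s≈0.128–0.130, so all four feet now bear. I'll retreat and check.

Run:
```python
from h import *
p0=np.array(r.read_tool_pos())
r.move_straight(p0-A*.06,speed=.06); q=p0-A*.06; q[2]=.2; r.move_straight(q,speed=.15); q[1]+=.2; r.move_straight(q,speed=.2); r.sleep(.5)
print(r.read_t(),np.round(r.read_tool_pos(),3))
p=eyes.read_camera("top")
for d in eyes.cut_out("wedge",p)[:1]: print(d["confidence"],[ray(p,v,u,.012).round(3).tolist() for u,v in cv2.boxPoints(cv2.minAreaRect(cv2.findNonZero(d["region"].astype(np.uint8))))])
s=eyes.read_camera("scene")
a=cv2.resize(s["image"][110:260,230:370,::-1],None,fx=2.8,fy=2.8,interpolation=2)
b=cv2.resize(p["image"][210:380,330:530,::-1],None,fx=2,fy=2,interpolation=2)
h=max(a.shape[0],b.shape[0]); pad=lambda i:cv2.copyMakeBorder(i,0,h-i.shape[0],0,0,0)
cv2.imwrite("pics/end.png",np.hstack([pad(a),pad(b)]))
```

```text
20.9917 [0.524 0.356 0.2  ]
0.81 [[0.494, 0.091, 0.012], [0.545, 0.086, 0.012], [0.536, 0.0, 0.012], [0.485, 0.006, 0.012]]
```

View pics/end.png

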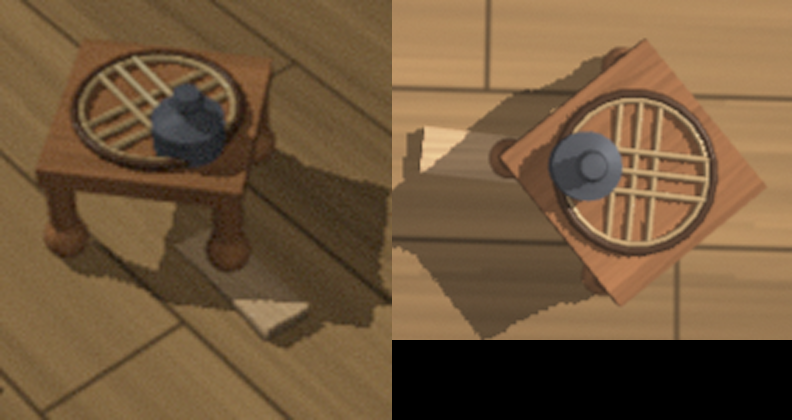

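The final view shows the foot resting near the wedge's centre line, with the butt about 93 mm out. The board's left and right corners both moved about 5 px, as expected from the stand righting itself. I'm handing in.

```bash
python3 -c "
from h import *
print(r.close_job())"
```

```text
the job is handed in; nothing more can be done
None
```

I pushed the wedge thin end first under the short foot until the stand looked level and the push force rose, then took the hand away and handed the job in at about 21 s; the hand-in returned no verdict.

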